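# Tip the lock housing onto its back and push it home

## Task

The black lock housing stands on end on the orange rubber pad. Push it over towards the slotted wooden stand so that it lies on its flanged back on the pad, then push it along the pad until its top end sits flush against the front of the stand, still lying within the pad. Only push it: do not lift, carry or tip it any other way, and leave the three striker plates and the inspection pin where they are.

Things in the scene. Friction and masses are not known exactly. Their poses are not given: they have to be found in the camera images.
- fixture: Fixed: orange rubber pad (275 x 190, 12 thick) with a slotted maple stand (80 deep, 190 wide, 46 high) at one end. Origin at bench level below the middle of the stand's flat upright front face, where pad and stand meet. x points level from pad into stand, z up. Pad: x -275 to 0, y -95 to 95 mm, top at z = 12 mm. Front face of the stand: plane x = 0, z 12 to 46 mm.
- lock_housing: Loose black zinc housing on end on the pad, far from the stand: 46 deep (x), 110 tall (z), about 0.55 kg. Body 58 wide (y) on a flat back flange 76 wide, 6 thick, full height. Origin: centre of its underside; z along its length, x out of the flanged back, towards the stand within 0.25 rad. Front face (dark latch mouth, steel cover plate) at x = -23 mm, back at x = +23 mm.
- housing_top (a point): Centre of the housing's upper end, 110 mm along its z from the origin; this end comes to rest against the stand.
- housing_heel (a point): Middle of the housing's lower back edge (23 mm along its x from its origin), which stays on the pad as it tips. Pushed on its front near the top it tips about this edge rather than slides; past about 23 degrees it falls by itself and then lies 46 high, its top end 35 to 80 mm short of the stand.
- housing_front (a point): Centre of the housing's front face (x = -23, z = 55 mm in its frame); 58 mm above the bench, facing up, when the housing lies on its back on the pad.
- pin: Steel inspection pin lying on the bench beside the pad (on the fixture's -y side): 14 mm square grip and 8 mm shank, 94 long along its x. Origin at its underside, near mid-length. To be left alone.
- plate0: Chromed striker plate with a window, 50 wide (x), 5 thick (y), 78 tall (z), standing upright in slot 0 of the stand (slot at fixture y = -55 mm); origin at the middle of its lower edge, 14 mm above the bench, its top 92 mm above the bench. To be left alone.
- plate1: Chromed striker plate with a window, 50 wide (x), 5 thick (y), 78 tall (z), standing upright in slot 1 of the stand (slot at fixture y = 0 mm); origin at the middle of its lower edge, 14 mm above the bench, its top 92 mm above the bench. To be left alone.
- plate2: Chromed striker plate with a window, 50 wide (x), 5 thick (y), 78 tall (z), standing upright in slot 2 of the stand (slot at fixture y = 55 mm); origin at the middle of its lower edge, 14 mm above the bench, its top 92 mm above the bench. To be left alone.
Things that resemble listed ones, but are neither listed nor needed, are in the scene too. Several things have the shape of the lock_housing; the one meant has the colours described above.

How it is judged (in metres and radians):
On the way, in this order (a step that is already met when the one before it is completed fails the run):
1. the housing has been tipped and lies on its back on the pad, its top end still short of the stand (angle between lock_housing's own z axis and vertical above 1.5 rad and height (world z) of housing_front between 0.053 and 0.063 m and y of housing_heel in the frame of fixture between -0.057 and 0.057 m and y of housing_top in the frame of fixture between -0.057 and 0.057 m and linear speed of lock_housing below 0.1 m/s), for 0.1 s.
2. the housing's top end has been pushed flush against the stand (angle between lock_housing's own z axis and vertical above 1.5 rad and height (world z) of housing_front between 0.053 and 0.063 m and y of housing_heel in the frame of fixture between -0.057 and 0.057 m and y of housing_top in the frame of fixture between -0.057 and 0.057 m and x of housing_top in the frame of fixture above -0.004 m and angle between the z axis of lock_housing and the x axis of fixture, either way round below 0.06 rad), for 0.2 s.
At the end, for the whole second after the job is handed in: The housing lies flat on its flanged back on the pad (its axis within 4 degrees of level, front face up), its top end within 4 mm of the stand's front face and square to it within 0.06 rad, the middle line of its length within 57 mm of the pad's centre line, at rest (all of step 2 and linear speed of lock_housing below 0.01 m/s and angular speed of lock_housing below 0.1 rad/s); the robot touches nothing.
It fails at once if the housing is lifted, or tipped another way (its lower back edge rises 12 mm off the pad) (height (world z) of housing_heel above 0.024 m).
It fails at once if the inspection pin is disturbed (10 mm) (distance of pin from where it was at the start of the episode above 0.01 m).
It fails at once if striker plate 0 is disturbed (6 mm) (distance of plate0 from where it was at the start of the episode above 0.006 m).
It fails at once if striker plate 1 is disturbed (6 mm) (distance of plate1 from where it was at the start of the episode above 0.006 m).
It fails at once if striker plate 2 is disturbed (6 mm) (distance of plate2 from where it was at the start of the episode above 0.006 m).
It also fails if it takes over 45 s, if anything falls off the work surface, if the arm or the gripper's body presses on something with over 40 N, if the wrist force passes 120 N, or if a joint passes its speed limit or range.

## Robot

A 6-joint arm with a two-finger parallel gripper is mounted at the origin on the work surface. World frame = base frame: x ahead of the robot, y to its left, z up, the work surface at z = 0. Lengths are in mm, angles in rad, forces in N, time in s.
With the tool pointing down it reaches from about 425 to 950 mm from the base axis. Payload 14.7 kg.
Tool frame: the origin (TCP) lies midway between the tips of the shut fingers; the grasp point (between the pads) lies 19 mm behind it (bot.grip_point_offset is the distance from the TCP to the grasp point, in mm); z points along the fingers, x is the direction in which the jaws open and shut, and the axes are right-handed (so a half turn about z gives the same grasp; the last joint's range is limited). The gripper opens to 85 mm and grips with 20 to 120 N. Pads are 22 mm wide; open, the fingers measure 114 mm over their backs; the gripper's body (76 mm by 85 mm) begins 54 mm behind the grasp point. The pads swing forward as they close: fully open they stand 13 mm farther back than shut.
Start: joints at [1.098, 0.48, 1.596, -0, 1.065, -0.047], TCP at [268.458, 591.965, 231.297] pointing down, gripper open.
Joint ranges: [-2.75, 2.75], [-0.82, 2.05], [0.23, 2.67], [-1.56, 4.7], [0.09, 2.69], [-2.92, 2.92]. Speed limits (rad/s): [1.89, 1.89, 2.39, 3.01, 3.01, 3.01].

## Interface

Orientations are given as [roll, pitch, yaw] about the fixed x, y, z axes, in that order (R = Rz(yaw) Ry(pitch) Rx(roll)).
In Python, from plant import bot, vision gives the robot as it stands. The module is installed in compiled form; this text tells all that it offers.
- The arm moves only by the tool servo_tool, never from a script. Its argument "targets" is a list of rows, each an object of numbers: "tx", "ty", "tz": the shift along the tool's x, y, z in mm; "twist": the turn about the tool's z in rad; "fingers": the finger opening in mm, from 0 to 85.4. A call has 1 to 12 rows; each row shifts and turns the commanded pose from where the row before left it, along the tool's axes as they then stand; what a row does not reach is not made up. A row lasts 1/12 s, in which the tool goes at most 41.7 mm and 7.16 degrees, less where a joint would pass 70% of its speed; a pose out of reach is approached as far as the arm can. A call with a gripper value outside its range is refused whole. The fingers move at their own pace and stop on an object; "squeeze" is the grip in N (left out, the last holds). Time passes only in rows, so rows that do not move let the fingers close. It gives the time, the measured TCP pose, the force and the opening at its end, in the units of the state.
- bot.get_obs(): the state, without advancing time (a new reading comes with each control period).
- vision.get_image(name): name is "side" or "top"; returns a dict with "pixels" (420x560x3 uint8, red, green, blue), "z_map" (420x560 float32, mm along the optical axis (not along the pixel's ray), 0 where there is no reading), "fx", "fy", "cx", "cy" (pixels), "position" and "attitude" of the camera in the world. Camera axes: x right, y down, z forward; pixel columns grow to the right and rows downward; lengths in mm; the calibration is good to about 2 mm. A picture is of the moment at which its call begins.
- bot.sign_off(): hands the job in, once; it reports no verdict.
Trained networks look in a picture, given as the dict that the camera call returned (one of the last four; its "shot" number tells which), for a name from the list of things; names that differ only in an ending like _2 or _b are one class to them, and where a whole thing is asked for, a point or a joint stands for the part that bears it (a point fixed in the world has none). Each returns a list of dicts, best first, with "confidence" (0 to 1); they miss things now and then, are a little off and sometimes report something else, mostly with a low value. They report only what shows in the picture. A call takes as long as a camera call. They do not tell look-alikes from the thing itself.
- vision.silhouettes(name, picture): "region" (420x560 bool, what is visible of it) and "box" ([centre column, centre row, width, height] in pixels, round what is visible of it).
- vision.pinpoint(name, picture): "uv" ([column, row] in pixels: a listed point, or the origin of a listed thing).
The state is a dict: "time_s": time; "qpos": joint angles; "qd": joint speeds; "effort": joint torques, N m; "position": TCP position; "orientation": TCP orientation; "ft_force": force on the tool from outside, world axes, zero at the start; "wrist_torque": the same for the moment, N m; "width": finger opening in mm.
Only numpy, scipy, OpenCV 4.12 (cv2) and the standard library are available. Lean on these libraries where they do the work, as an engineer would, in place of code of your own. Each camera call takes 0.05 s, during which the arm holds its last target.

## Working session

There is one attempt and no reset: what is moved stays moved. The work goes in short steps, Python scripts to look and compute and a tool call to move; the robot and the scene stay as the last step left them, time stands still between calls to the robot, and variables do not carry over. Pictures are saved under pics/ and viewed, and the job is handed in when it is done.

Besides the shell and the picture viewer there is one more tool, called after "Request:" by a JSON object that holds its "api" and its "payload". servo_tool: Moves the arm, as the interface text tells. Its arguments: {"type":"object","properties":{"targets":{"type":"array"},"squeeze":{"type":"number"}},"required":["targets"]}

```bash
mkdir -p pics
cat > h.py <<'E'
import numpy as np, cv2
from plant import bot, vision
from scipy.spatial.transform import Rotation as Ro
def Rc(p):
    a=np.array(p["attitude"],float)
    if a.shape==(3,3): return a
    if a.size==4: return Ro.from_quat(a).as_matrix()
    return Ro.from_euler('xyz',a).as_matrix()
def w(p,u,v,z=None):
    R=Rc(p); d=np.array([(u-p["cx"])/p["fx"],(v-p["cy"])/p["fy"],1.0])
    o=np.array(p["position"],float)
    if z is None:
        return o+R@(d*p["z_map"][int(round(v)),int(round(u))])
    r=R@d; return o+r*(z-o[2])/r[2]
def cloud(p):
    v,u=np.mgrid[0:420,0:560]; d=p["z_map"].astype(float)
    P=np.stack([(u-p["cx"])/p["fx"]*d,(v-p["cy"])/p["fy"]*d,d],-1)
    W=P@Rc(p).T+np.array(p["position"]); W[d==0]=np.nan; return W
def save(p,n): cv2.imwrite("pics/"+n,cv2.cvtColor(p["pixels"],cv2.COLOR_RGB2BGR))
E
python3 - <<'E'
from h import *
for n in ("side","top"):
    p=vision.get_image(n); save(p,n+"0.png"); print(n,p["position"],p["attitude"],p["fx"],p["cx"])
    for t in ("lock_housing","fixture","pin","plate0"):
        for s in vision.silhouettes(t,p): print(t,round(s["confidence"],2),np.round(s["box"]))
    for t in ("lock_housing","housing_top","housing_heel","fixture","pin"):
        for s in vision.pinpoint(t,p): print("pt",t,round(s["confidence"],2),np.round(s["uv"],1))
print(bot.get_obs())
E
```

```text
side [262.42862506 344.29411342 551.61045219] [-2.26804222e+00 -7.67406195e-04 -2.30560261e+00] 387.2893788906499 276.55314780694147
lock_housing 0.83 [394. 198.  44.  58.]
lock_housing 0.82 [382. 264.  55.  78.]
fixture 0.86 [336. 330. 236. 157.]
pin 0.79 [274. 244.  29.  25.]
plate0 0.91 [280. 345.  32.  34.]
plate0 0.82 [262. 315.  36.  35.]
plate0 0.71 [383. 263.  56.  80.]
plate0 0.57 [246. 290.  28.  30.]
pt lock_housing 0.91 [388.8 218. ]
pt lock_housing 0.74 [376.8 279.4]
pt housing_top 0.82 [384.1 234.7]
pt housing_top 0.69 [398.7 176.1]
pt housing_heel 0.65 [367.1 288.4]
pt housing_heel 0.59 [389.  221.9]
pt fixture 0.98 [287.8 335. ]
pt pin 0.77 [273.9 249.3]
pt pin 0.46 [284.2 333.4]
top [ 503.51822579   -8.78989809 1256.11225561] [-3.04485076  0.0045972  -1.5685623 ] 544.9366827342673 282.9390334202646
lock_housing 0.82 [411. 221.  40.  35.]
lock_housing 0.77 [326. 262.  32.  41.]
fixture 0.74 [284. 258. 172. 123.]
pin 0.65 [298. 176.  36.   7.]
plate0 0.66 [327. 264.  36.  40.]
plate0 0.58 [220. 270.  23.  10.]
plate0 0.51 [231. 217.  21.   6.]
pt lock_housing 0.84 [325
[... 224 characters left out ...]
 [227.7 244.3]
pt pin 0.56 [297.7 179.9]
{'time_s': 1.0, 'qpos': array([ 1.09840358e+00,  4.80211627e-01,  1.59627698e+00,  3.32385464e-05,
        1.06509431e+00, -4.65910080e-02]), 'qd': array([-0.00016128,  0.00060952,  0.00112089, -0.00030683, -0.00071605,
       -0.00086996]), 'effort': array([-2.01731498e-03, -9.50510073e+01, -4.30629337e+01, -2.44253515e-04,
        1.07531894e-03,  5.26360157e-05]), 'position': array([268.45339172, 591.98444064, 231.29760195]), 'orientation': array([-3.14156406e+00, -1.10813045e-05,  1.14497848e+00]), 'ft_force': array([-0.02512601, -0.06833936,  0.56801557]), 'wrist_torque': array([-0.03182001,  0.04728528, -0.037814  ]), 'width': 85.76852360256376}
```

View pics/side0.png

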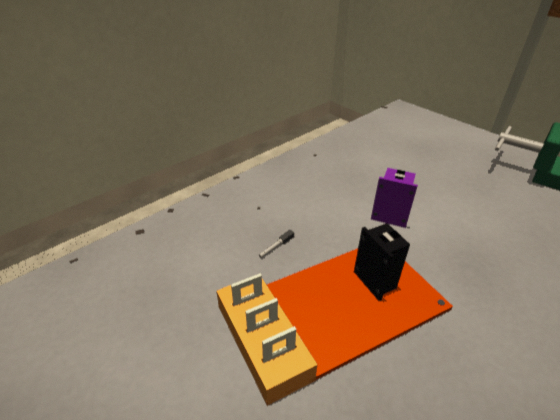

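View pics/top0.png

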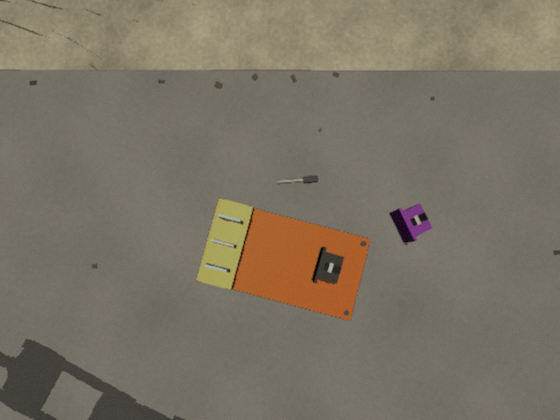

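Candidates: the black housing at side (382,264) / top (328,265), on the orange pad, and the purple one at side (394,198) / top (411,221), off the pad. The black one fits by colour and by standing on the pad. I'll confirm with a crop and measure.

```bash
cat > m.py <<'E'
from h import *
def fixture(p):
    # pad via colour, at z=12
    hsv=cv2.cvtColor(p["pixels"],cv2.COLOR_RGB2HSV)
    m=((hsv[...,0]<12)&(hsv[...,1]>180)&(hsv[...,2]>120)).astype(np.uint8)
    n,l,st,c=cv2.connectedComponentsWithStats(m); k=1+np.argmax(st[1:,4]); m=(l==k)
    v,u=np.nonzero(m); pts=np.array([w(p,a,b,12.)[:2] for a,b in zip(u,v)],np.float32)
    return m,cv2.minAreaRect(pts)
E
python3 - <<'E'
from m import *
p=vision.get_image("top"); s=vision.get_image("side")
m,r=fixture(p); print("pad",r); print(np.round(cv2.boxPoints(r),1))
C=cloud(p)
for (u,v,z) in [(245.5,247.7,46),(297.7,179.9,0)]: print(u,v,np.round(w(p,u,v,z),1))
print("depth pts pad,bench,housing",[np.round(w(p,*q),1) for q in [(280,260),(150,200),(326,262),(335,268),(330,275)]])
for n in("lock_housing",):
  for q,im in (("top",p),("side",s)):
    for x in vision.silhouettes(n,im):
        W=cloud(im)[x["region"]]; col=im["pixels"][x["region"]].mean(0); Z=W[:,2]; 
        t=W[(Z>112)&(Z<130)]
        print(q,np.round(x["box"]),col.round(),np.nanpercentile(Z,[5,50,95,99]).round(1),len(t))
        if len(t)>10:
            print(cv2.minAreaRect(t[:,:2].astype(np.float32)),np.median(t,0).round(1))
# pillars
big=cv2.resize(cv2.cvtColor(p["pixels"],cv2.COLOR_RGB2BGR)[180:320,180:440],None,fx=3,fy=3,interpolation=cv2.INTER_CUBIC); cv2.imwrite("pics/crop_top.png",big)
big=cv2.resize(cv2.cvtColor(s["pixels"],cv2.COLOR_RGB2BGR)[160:320,330:470],None,fx=3.6,fy=3.6,interpolation=cv2.INTER_CUBIC); cv2.imwrite("pics/crop_side.png",big)
E
```

```text
pad ((449.3348388671875, -89.2883529663086), (4.483889102935791, 9.07645320892334), 0.13915465772151947)
[[447.1 -84.8]
 [447.1 -93.8]
 [451.6 -93.8]
 [451.6 -84.7]]
245.5 247.7 [525.7  79.7  46. ]
297.7 179.9 [684.1 -36.9   0. ]
depth pts pad,bench,housing [array([498.6,   3.6,  14. ]), array([636.3, 305.4,   1.7]), array([495.2, -92.5, 125.1]), array([ 482.9, -111.3,  121.5]), array([ 468.5, -100.7,  122.8])]
top [326. 263.  28.  39.] [63. 56. 48.] [ 59.5 122.4 126.3 127.8] 656
((486.1199951171875, -98.41343688964844), (46.07286071777344, 74.37356567382812), 74.01429748535156) [486.  -96.8 122.8]
side [394. 198.  45.  62.] [63. 26. 67.] [  2.5  67.8 108.8 109.6] 2
side [382. 265.  53.  77.] [17. 14. 12.] [ 19.7  87.8 121.3 122. ] 898
((485.1604919433594, -99.48976135253906), (47.34751892089844, 75.8521728515625), 73.70799255371094) [481.9 -93.5 120.4]
```

View pics/crop_side.png

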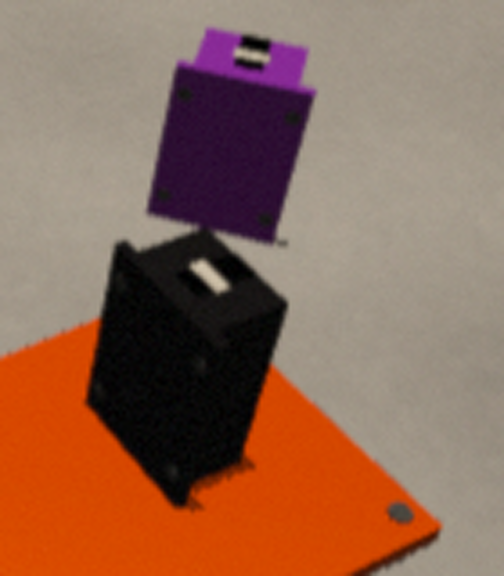

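View pics/crop_top.png

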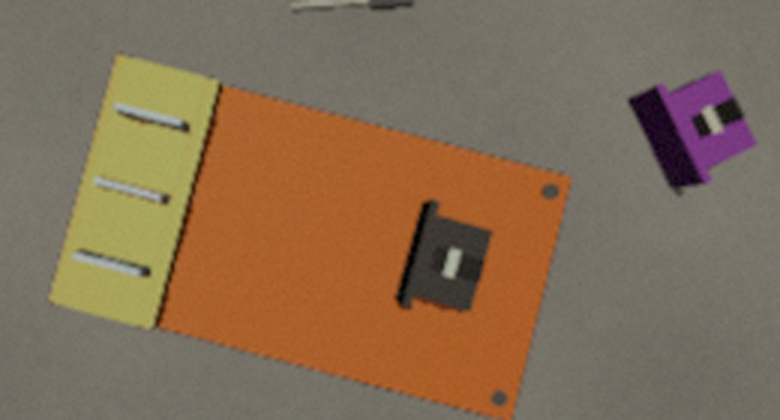

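The black housing stands on the pad with its flange facing the stand, so it is the one meant. The pad colour threshold was too strict for the top camera, so I'll fix it and get the fixture pose.

```bash
sed -i 's/hsv\[...,0\]<12)&(hsv\[...,1\]>180)&(hsv\[...,2\]>120/hsv[...,0]<15)\&(hsv[...,1]>150)\&(hsv[...,2]>100/' m.py
python3 - <<'E'
from m import *
import glob
for q in ("top","side"):
    p=vision.get_image(q)
    m,r=fixture(p); print(q,m.sum(),"pad",r); print(np.round(cv2.boxPoints(r),1))
    hsv=cv2.cvtColor(p["pixels"],cv2.COLOR_RGB2HSV)
    C=cloud(p)
    f=vision.silhouettes("fixture",p)[0]["region"]
    k=cv2.dilate(f.astype(np.uint8),np.ones((5,5)))>0
    k&=(C[...,2]>38)&(C[...,2]<52)&(hsv[...,0]>12)&(hsv[...,1]>90)
    t=C[k][:,:2].astype(np.float32); rr=cv2.minAreaRect(t); print("stand",len(t),rr, np.median(C[k][:,2])); print(np.round(cv2.boxPoints(rr),1))
    print("pad z",np.nanmedian(C[m][:,2]))
    W=C[(C[...,2]>100)&(C[...,2]<135)&f==True] if 0 else None
E
```

```text
top 9260 pad ((490.933349609375, -44.45072937011719), (273.93768310546875, 188.5171661376953), 75.2565689086914)
[[ 364.9 -152.9]
 [ 547.2 -200.9]
 [ 616.9   64. ]
 [ 434.6  112. ]]
stand 2691 ((514.2550659179688, 45.857215881347656), (248.2796173095703, 189.26962280273438), 74.88941955566406) 46.51930466014778
[[390.5 -49.3]
 [573.3 -98.7]
 [638.  141. ]
 [455.3 190.4]]
pad z 12.721608252929627
side 11268 pad ((490.1935119628906, -44.83110046386719), (273.9728698730469, 189.7486572265625), 75.23457336425781)
[[ 363.5 -153.1]
 [ 547.  -201.5]
 [ 616.8   63.5]
 [ 433.4  111.8]]Traceback (most recent call last):
  File "<stdin>", line 8, in <module>
IndexError: list index out of range
```

Run:
```python
from h import *
s=vision.get_image("side"); C=cloud(s)
print([np.round(C[a],0) for a in ((150,555),(160,545),(138,510),(30,540))])
F=np.array([525.5,87.9]); th=1.3133; ex=np.array([np.cos(th),np.sin(th)]); ey=np.array([-ex[1],ex[0]])
h=np.array([485.7,-98.9]); print("housing in fix",(h-F)@ex,(h-F)@ey, "yaw err",np.deg2rad(73.9)-th)
hx=np.array([np.cos(1.29),np.sin(1.29)])
print("start TCP target",h-hx*65, "heel",h+hx*23)
p=np.array([268.45,591.98]); psi=1.145
rows=[(-26,30,.05)]*6+[(0,36,.07)]*6+[(0,36,.075)]*9
for i,(tx,ty,t) in enumerate(rows):
    p=p+tx*np.array([np.cos(psi),np.sin(psi)])+ty*np.array([np.sin(psi),-np.cos(psi)]); psi-=t
    if i%3==2: print(i,p.round(),np.hypot(*p).round(),round(psi,3))
```

```text
[array([ 413., -656.,   98.]), array([ 421., -651.,   70.]), array([ 518., -682.,   77.]), array([  827., -1675.,   105.])]
housing in fix -190.77679193056633 -9.08271218752497 yaw err -0.023501682776190247
start TCP target [ 467.68714312 -161.35427917] heel [492.07378013 -76.80079352]
2 [313. 482.] 574.0 0.995
5 [340. 366.] 499.0 0.845
8 [415. 289.] 506.0 0.635
11 [473. 198.] 513.0 0.425
14 [510.  96.] 519.0 0.2
17 [524. -11.] 524.0 -0.025
20 [ 513. -118.] 526.0 -0.25
```

Request:
{"api": "servo_tool", "payload": {"targets": [{"tx": -26,"ty": 30,"twist": 0.05,"fingers": 30},{"tx": -26,"ty": 30,"twist": 0.05,"fingers": 30},{"tx": -26,"ty": 30,"twist": 0.05,"fingers": 30},{"tx": -26,"ty": 30,"twist": 0.05,"fingers": 30},{"tx": -26,"ty": 30,"twist": 0.05,"fingers": 30},{"tx": -26,"ty": 30,"twist": 0.05,"fingers": 30},{"ty": 36,"twist": 0.07,"fingers": 30},{"ty": 36,"twist": 0.07,"fingers": 30},{"ty": 36,"twist": 0.07,"fingers": 30},{"ty": 36,"twist": 0.07,"fingers": 30},{"ty": 36,"twist": 0.07,"fingers": 30},{"ty": 36,"twist": 0.07,"fingers": 30}]}}

```text
schema error: expected keys tx, ty, tz, twist, fingers
```

Request:
{"api": "servo_tool", "payload": {"targets": [{"ty": 36,"twist": 0.075},{"ty": 36,"twist": 0.075},{"ty": 36,"twist": 0.075},{"ty": 36,"twist": 0.075},{"ty": 36,"twist": 0.075},{"ty": 36,"twist": 0.075},{"ty": 36,"twist": 0.075},{"ty": 36,"twist": 0.075},{"ty": 36,"twist": 0.075},{},{}]}}

```text
schema error: expected keys tx, ty, tz, twist, fingers
```

All keys are needed in every row. Neither call moved anything.

Request:
{"api": "servo_tool", "payload": {"targets": [{"tx": -26,"ty": 30,"tz": 0,"twist": 0.05,"fingers": 30},{"tx": -26,"ty": 30,"tz": 0,"twist": 0.05,"fingers": 30},{"tx": -26,"ty": 30,"tz": 0,"twist": 0.05,"fingers": 30},{"tx": -26,"ty": 30,"tz": 0,"twist": 0.05,"fingers": 30},{"tx": -26,"ty": 30,"tz": 0,"twist": 0.05,"fingers": 30},{"tx": -26,"ty": 30,"tz": 0,"twist": 0.05,"fingers": 30},{"tx": 0,"ty": 36,"tz": 0,"twist": 0.07,"fingers": 30},{"tx": 0,"ty": 36,"tz": 0,"twist": 0.07,"fingers": 30},{"tx": 0,"ty": 36,"tz": 0,"twist": 0.07,"fingers": 30},{"tx": 0,"ty": 36,"tz": 0,"twist": 0.07,"fingers": 30},{"tx": 0,"ty": 36,"tz": 0,"twist": 0.07,"fingers": 30},{"tx": 0,"ty": 36,"tz": 0,"twist": 0.07,"fingers": 30}]}}

```text
time_s: 2.45
position: [474.3, 196.1, 231.5]
orientation: [3.142, -0.001, 0.422]
ft_force: [-0.9, 0.1, 0.5]
width: 29.9
```

Request:
{"api": "servo_tool", "payload": {"targets": [{"tx": 0,"ty": 36,"tz": 0,"twist": 0.075,"fingers": 30},{"tx": 0,"ty": 36,"tz": 0,"twist": 0.075,"fingers": 30},{"tx": 0,"ty": 36,"tz": 0,"twist": 0.075,"fingers": 30},{"tx": 0,"ty": 36,"tz": 0,"twist": 0.075,"fingers": 30},{"tx": 0,"ty": 36,"tz": 0,"twist": 0.075,"fingers": 30},{"tx": 0,"ty": 36,"tz": 0,"twist": 0.075,"fingers": 30},{"tx": -7,"ty": 32,"tz": 0,"twist": 0.05,"fingers": 30},{"tx": -7,"ty": 32,"tz": 0,"twist": 0.05,"fingers": 30},{"tx": -7,"ty": 32,"tz": 0,"twist": 0.05,"fingers": 30},{"tx": -7,"ty": 32,"tz": 0,"twist": 0.05,"fingers": 30},{"tx": -7,"ty": 32,"tz": 0,"twist": 0.05,"fingers": 30},{"tx": 0,"ty": 0,"tz": 0,"twist": 0,"fingers": 30}]}}

```text
time_s: 3.45
position: [467.1, -168.7, 231.4]
orientation: [3.14, 0.0, -0.281]
ft_force: [1.2, -0.5, -0.4]
width: 30.0
```

Request:
{"api": "servo_tool", "payload": {"targets": [{"tx": 0,"ty": 0,"tz": 32,"twist": 0,"fingers": 30},{"tx": 0,"ty": 0,"tz": 32,"twist": 0,"fingers": 30},{"tx": 0,"ty": 0,"tz": 32,"twist": 0,"fingers": 30},{"tx": 0,"ty": 0,"tz": 31,"twist": 0,"fingers": 30},{"tx": 0,"ty": 0,"tz": 0,"twist": 0,"fingers": 30}]}}

```text
time_s: 3.87
position: [466.2, -163.4, 100.0]
orientation: [-3.141, 0.007, -0.275]
ft_force: [-2.4, 1.8, -0.3]
width: 30.0
```

Run:
```python
from h import *
for q in ("side","top"): save(vision.get_image(q),q+"1.png")
o=bot.get_obs(); print(o["position"],o["ft_force"])
a=cv2.imread("pics/side1.png")[100:400,240:540]; b=cv2.imread("pics/top1.png")[120:420,220:520]
cv2.imwrite("pics/pair1.png",cv2.resize(np.hstack([a,b]),(800,400)))
```

```text
[ 468.5896034  -164.34594666  104.25049842] [-0.32304634 -0.56715504 -0.14601607]
```

View pics/pair1.png

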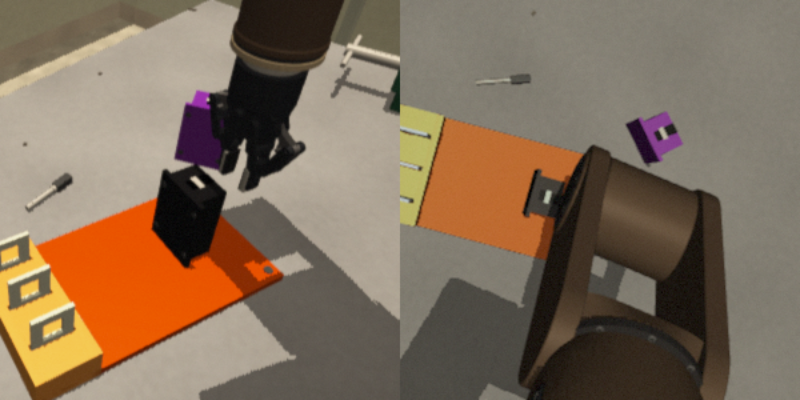

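Request:
{"api": "servo_tool", "payload": {"targets": [{"tx": 0,"ty": -12,"tz": 0,"twist": 0,"fingers": 30},{"tx": 0,"ty": -10,"tz": 0,"twist": 0,"fingers": 30},{"tx": 0,"ty": -6,"tz": 0,"twist": 0,"fingers": 30},{"tx": 0,"ty": -6,"tz": 0,"twist": 0,"fingers": 30},{"tx": 0,"ty": -6,"tz": 0,"twist": 0,"fingers": 30},{"tx": 0,"ty": -6,"tz": 0,"twist": 0,"fingers": 30}]}}

```text
time_s: 4.47
position: [482.0, -119.8, 104.9]
orientation: [3.141, -0.001, -0.275]
ft_force: [0.6, -0.7, 0.8]
width: 30.1
```

Run:
```python
from h import *
p=vision.get_image("side"); save(p,"side2.png")
o=bot.get_obs(); print(o["position"],o["ft_force"])
cv2.imwrite("pics/s2.png",cv2.resize(cv2.imread("pics/side2.png")[100:400,240:540],(600,600)))
```

```text
[ 481.94761999 -119.07843437  104.64798036] [-0.24771977  1.46102362 -0.22856013]
```

View pics/s2.png

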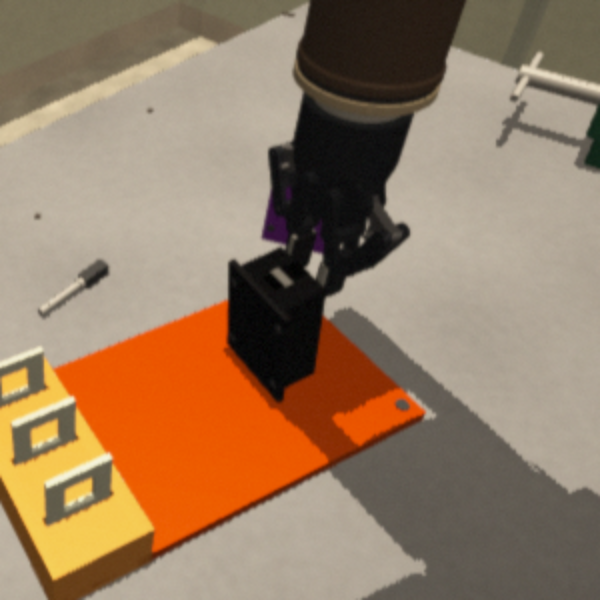

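Request:
{"api": "servo_tool", "payload": {"targets": [{"tx": 0,"ty": -6,"tz": 0,"twist": 0,"fingers": 30},{"tx": 0,"ty": -6,"tz": 0,"twist": 0,"fingers": 30},{"tx": 0,"ty": -6,"tz": 0,"twist": 0,"fingers": 30}]}}

```text
time_s: 4.77
position: [486.4, -102.6, 104.3]
orientation: [-3.142, 0.0, -0.275]
ft_force: [0.6, -0.5, 0.6]
width: 30.1
```

Run:
```python
from h import *
p=vision.get_image("side"); save(p,"side3.png")
o=bot.get_obs(); print(o["position"],o["ft_force"])
cv2.imwrite("pics/s3.png",cv2.resize(cv2.imread("pics/side3.png")[100:400,240:540],(600,600)))
```

```text
[ 486.5905142  -101.85498596  104.23624525] [-0.03497022  2.41774068  0.48672024]
```

View pics/s3.png

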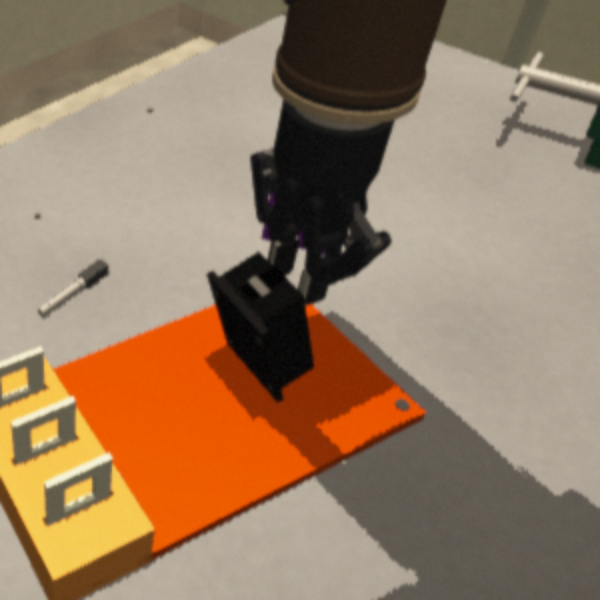

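It is tipping cleanly about its heel without sliding, so I'll continue past balance.

Request:
{"api": "servo_tool", "payload": {"targets": [{"tx": 0,"ty": -6,"tz": 0,"twist": 0,"fingers": 30},{"tx": 0,"ty": -6,"tz": 0,"twist": 0,"fingers": 30},{"tx": 0,"ty": -6,"tz": 0,"twist": 0,"fingers": 30},{"tx": 0,"ty": -4,"tz": 0,"twist": 0,"fingers": 30},{"tx": 0,"ty": 0,"tz": 0,"twist": 0,"fingers": 30},{"tx": 0,"ty": 0,"tz": 0,"twist": 0,"fingers": 30},{"tx": 0,"ty": 0,"tz": 0,"twist": 0,"fingers": 30}]}}

```text
time_s: 5.4
position: [492.3, -81.9, 104.3]
orientation: [3.142, 0.0, -0.275]
ft_force: [0.1, -0.7, -0.8]
width: 29.8
```

Run:
```python
from h import *
p=vision.get_image("side"); save(p,"side4.png")
o=bot.get_obs(); print(o["position"],o["ft_force"])
cv2.imwrite("pics/s4.png",cv2.resize(cv2.imread("pics/side4.png")[100:400,240:540],(600,600)))
```

```text
[492.28929222 -82.04203502 104.29628714] [ 0.00200618  0.08577251 -0.89912715]
```

View pics/s4.png

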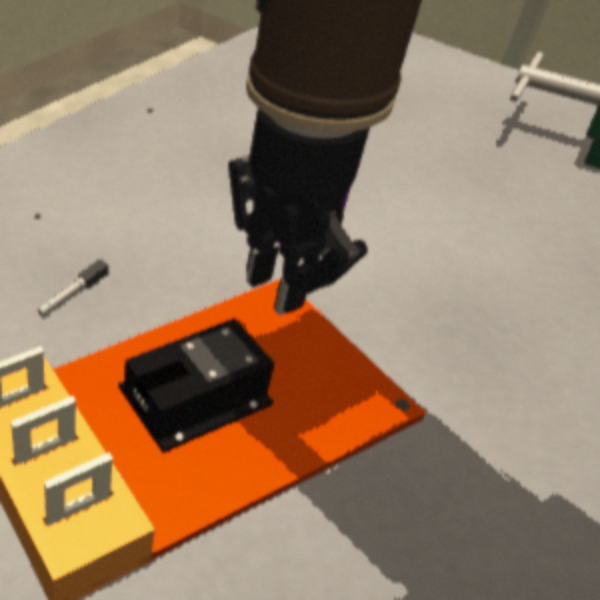

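It lies on its back, front face up, short of the stand. Next I back off, then measure.

Request:
{"api": "servo_tool", "payload": {"targets": [{"tx": 0,"ty": 20,"tz": 0,"twist": 0,"fingers": 30},{"tx": 0,"ty": 20,"tz": 0,"twist": 0,"fingers": 30},{"tx": 0,"ty": 0,"tz": 0,"twist": 0,"fingers": 30}]}}

```text
time_s: 5.7
position: [480.9, -122.6, 104.3]
orientation: [3.141, -0.0, -0.276]
ft_force: [0.6, 0.3, -0.1]
width: 30.2
```

```bash
cat > hp.py <<'E'
from h import *
F=np.array([525.5,87.9]); th=1.3133; ex=np.array([np.cos(th),np.sin(th)]); ey=np.array([-ex[1],ex[0]])
def fx(q): q=np.asarray(q)[...,:2]-F; return np.stack([q@ex,q@ey],-1)
def lying(cam="side"):
    p=vision.get_image(cam); C=cloud(p); f=fx(C); px=p["pixels"].astype(int)
    k=(C[...,2]>52)&(C[...,2]<64)&(f[...,0]>-200)&(f[...,0]<-0.5)&(abs(f[...,1])<85)&(px.max(-1)<140)
    n,l,st,_=cv2.connectedComponentsWithStats(k.astype(np.uint8)); k=l==1+np.argmax(st[1:,4])
    r=cv2.minAreaRect(f[k].astype(np.float32)); b=cv2.boxPoints(r)
    print(cam,k.sum(),"z",np.median(C[k][:,2]).round(1),"rect fix",np.round(r[0],1),np.round(r[1],1),round(r[2],1),"corners",b.round(1).tolist())
    return p,k
E
python3 - <<'E'
from hp import *
p,k=lying(); q,k2=lying("top"); save(q,"top5.png"); print(bot.get_obs()["position"],fx(bot.get_obs()["position"]))
for t in ("housing_top","housing_heel"):
    for s in vision.pinpoint(t,p): print(t,round(s["confidence"],2),s["uv"].__repr__(),fx(w(p,*s["uv"],35. if t=="housing_top" else 12.)).round(1))
E
```

```text
side 1861 z 56.8 rect fix [-108.   -10.5] [ 60.6 111.8] 89.2 corners [[-164.3000030517578, -40.0], [-52.5, -41.599998474121094], [-51.599998474121094, 18.899999618530273], [-163.39999389648438, 20.600000381469727]]
top 1195 z 59.0 rect fix [-103.6  -11.2] [ 57.9 103.2] 88.8 corners [[-155.8000030517578, -39.099998474121094], [-52.599998474121094, -41.20000076293945], [-51.400001525878906, 16.600000381469727], [-154.60000610351562, 18.799999237060547]]
[ 481.28973484 -121.02863718  104.31272121] [-213.29898021  -10.45313455]
housing_top 0.66 [310.3, 301.1] [-53.  -10.6]
housing_heel 0.71 [388.2, 224.7] [-314.2 -121.4]
housing_heel 0.59 [364.5, 286.8] [-165.9   -8. ]
```

Request:
{"api": "servo_tool", "payload": {"targets": [{"tx": 0,"ty": 0,"tz": 25,"twist": -0.019,"fingers": 30},{"tx": 0,"ty": 0,"tz": 25,"twist": 0,"fingers": 30},{"tx": 0,"ty": 0,"tz": 23,"twist": 0,"fingers": 30},{"tx": 0,"ty": 0,"tz": 0,"twist": 0,"fingers": 30},{"tx": 0,"ty": -15,"tz": 0,"twist": 0,"fingers": 30},{"tx": 0,"ty": -10,"tz": 0,"twist": 0,"fingers": 30},{"tx": 0,"ty": -5,"tz": 0,"twist": 0,"fingers": 30},{"tx": 0,"ty": -5,"tz": 0,"twist": 0,"fingers": 30},{"tx": 0,"ty": -5,"tz": 0,"twist": 0,"fingers": 30},{"tx": 0,"ty": -5,"tz": 0,"twist": 0,"fingers": 30},{"tx": 0,"ty": -5,"tz": 0,"twist": 0,"fingers": 30}]}}

```text
time_s: 6.82
position: [494.5, -71.9, 31.7]
orientation: [3.141, -0.001, -0.256]
ft_force: [-1.1, -4.3, 2.6]
width: 30.2
```

Run:
```python
from hp import *
p,k=lying(); save(p,"side6.png"); o=bot.get_obs(); print(o["position"],fx(o["position"]),o["ft_force"])
cv2.imwrite("pics/s6.png",cv2.resize(cv2.imread("pics/side6.png")[100:400,240:540],(600,600)))
```

```text
side 2015 z 56.8 rect fix [-107.9   -9.1] [ 59.9 133. ] 89.9 corners [[-174.39999389648438, -39.0], [-41.5, -39.099998474121094], [-41.400001525878906, 20.799999237060547], [-174.39999389648438, 20.899999618530273]]
[494.54642584 -71.21710907  31.60063905] [-161.75375667  -10.58774542] [0.52336529 0.89584454 0.06899918]
```

View pics/s6.png

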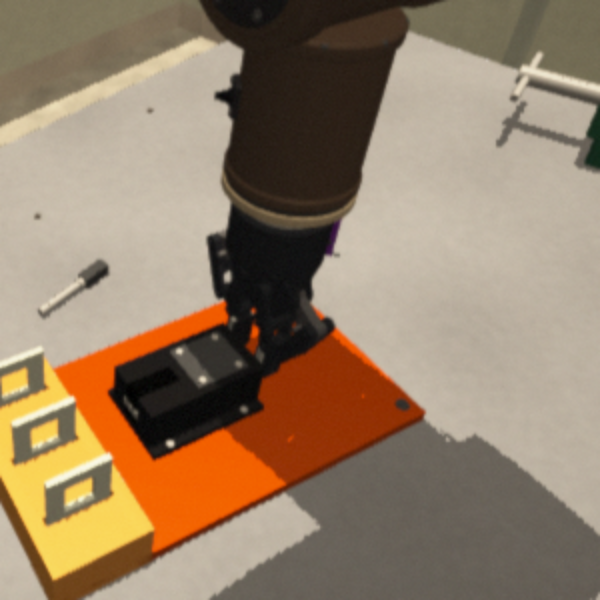

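The housing's top end is now at about x = -41 and it stays square. I'll continue pushing.

Request:
{"api": "servo_tool", "payload": {"targets": [{"tx": 0,"ty": -4,"tz": 0,"twist": 0,"fingers": 30},{"tx": 0,"ty": -4,"tz": 0,"twist": 0,"fingers": 30},{"tx": 0,"ty": -4,"tz": 0,"twist": 0,"fingers": 30},{"tx": 0,"ty": -4,"tz": 0,"twist": 0,"fingers": 30},{"tx": 0,"ty": -4,"tz": 0,"twist": 0,"fingers": 30},{"tx": 0,"ty": -4,"tz": 0,"twist": 0,"fingers": 30},{"tx": 0,"ty": -4,"tz": 0,"twist": 0,"fingers": 30},{"tx": 0,"ty": -3,"tz": 0,"twist": 0,"fingers": 30},{"tx": 0,"ty": -2,"tz": 0,"twist": 0,"fingers": 30},{"tx": 0,"ty": 0,"tz": 0,"twist": 0,"fingers": 30}]}}

```text
time_s: 7.7
position: [502.5, -39.6, 31.2]
orientation: [-3.141, 0.0, -0.256]
ft_force: [-0.5, 0.9, -0.2]
width: 30.1
```

Run:
```python
from hp import *
p,k=lying(); save(p,"side7.png"); o=bot.get_obs(); print(o["position"],fx(o["position"]),o["ft_force"])
cv2.imwrite("pics/s7.png",cv2.resize(cv2.imread("pics/side7.png")[100:400,240:540],(600,600)))
```

```text
side 2117 z 56.8 rect fix [-72.8  -9.4] [ 60.1 130.6] 90.0 corners [[-138.10000610351562, -39.400001525878906], [-7.5, -39.400001525878906], [-7.5, 20.700000762939453], [-138.0, 20.700000762939453]]
[502.48051496 -39.74285219  31.21571908] [-129.29669043  -10.24501103] [-0.21420296 -0.22395394 -0.16905782]
```

View pics/s7.png

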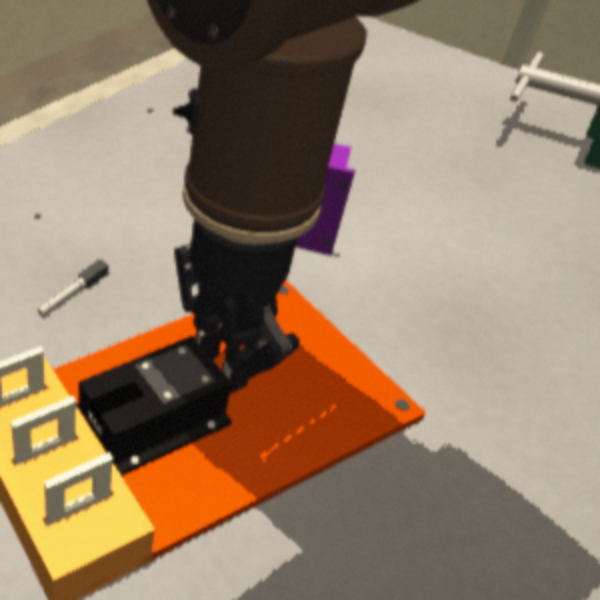

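Request:
{"api": "servo_tool", "payload": {"targets": [{"tx": 0,"ty": -2,"tz": 0,"twist": 0,"fingers": 30},{"tx": 0,"ty": -2,"tz": 0,"twist": 0,"fingers": 30},{"tx": 0,"ty": -2,"tz": 0,"twist": 0,"fingers": 30},{"tx": 0,"ty": -1,"tz": 0,"twist": 0,"fingers": 30}]}}

```text
time_s: 8.08
position: [504.2, -33.1, 31.2]
orientation: [3.142, 0.0, -0.256]
ft_force: [-0.7, -1.6, -1.8]
width: 29.9
```

Request:
{"api": "servo_tool", "payload": {"targets": [{"tx": 0,"ty": -1,"tz": 0,"twist": 0,"fingers": 30}]}}

```text
time_s: 8.17
position: [504.4, -32.2, 31.2]
orientation: [3.142, 0.0, -0.256]
ft_force: [-0.8, -2.4, -0.8]
width: 30.1
```

Request:
{"api": "servo_tool", "payload": {"targets": [{"tx": 0,"ty": -1,"tz": 0,"twist": 0,"fingers": 30}]}}

```text
time_s: 8.25
position: [504.7, -31.3, 31.2]
orientation: [3.142, 0.0, -0.256]
ft_force: [-0.0, -1.9, -0.7]
width: 30.1
```

Request:
{"api": "servo_tool", "payload": {"targets": [{"tx": 0,"ty": -1,"tz": 0,"twist": 0,"fingers": 30}]}}

```text
time_s: 8.33
position: [504.7, -31.0, 31.3]
orientation: [3.141, 0.0, -0.255]
ft_force: [-6.0, -28.9, 1.5]
width: 30.2
```

Request:
{"api": "servo_tool", "payload": {"targets": [{"tx": 0,"ty": -1,"tz": 0,"twist": 0,"fingers": 30}]}}

```text
time_s: 8.42
position: [504.7, -30.9, 31.3]
orientation: [3.14, 0.001, -0.255]
ft_force: [-8.0, -44.3, 3.0]
width: 30.0
```

Run:
```python
from hp import *
p,k=lying(); save(p,"side8.png"); o=bot.get_obs(); print(o["position"],fx(o["position"]),o["ft_force"])
cv2.imwrite("pics/s8.png",cv2.resize(cv2.imread("pics/side8.png")[220:370,240:390],(600,600),interpolation=cv2.INTER_CUBIC))
```

```text
side 2092 z 56.8 rect fix [-65.2  -8.7] [ 60.5 129.2] 89.9 corners [[-129.8000030517578, -38.900001525878906], [-0.6000000238418579, -39.0], [-0.5, 21.399999618530273], [-129.8000030517578, 21.600000381469727]]
[504.73386737 -30.97846644  31.29911935] [-120.24742204  -10.19213131] [ -5.52079883 -28.02629543   1.11857298]
```

View pics/s8.png

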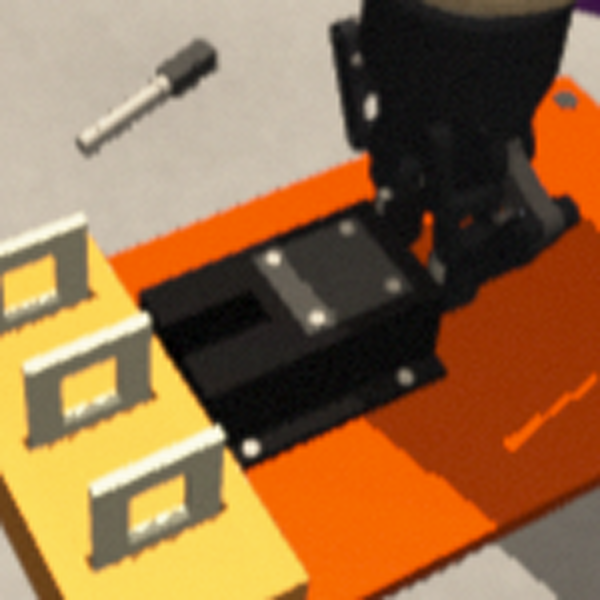

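The force rose to 44 N while motion stopped, and the picture shows the top end flush with the stand. I'll back off.

Request:
{"api": "servo_tool", "payload": {"targets": [{"tx": 0,"ty": 1,"tz": 0,"twist": 0,"fingers": 30},{"tx": 0,"ty": 2,"tz": 0,"twist": 0,"fingers": 30},{"tx": 0,"ty": 5,"tz": 0,"twist": 0,"fingers": 30},{"tx": 0,"ty": 15,"tz": 0,"twist": 0,"fingers": 30},{"tx": 0,"ty": 25,"tz": 0,"twist": 0,"fingers": 30},{"tx": 0,"ty": 25,"tz": -20,"twist": 0,"fingers": 30},{"tx": 0,"ty": 20,"tz": -30,"twist": 0,"fingers": 30},{"tx": 0,"ty": 0,"tz": -35,"twist": 0,"fingers": 30},{"tx": 0,"ty": 0,"tz": -35,"twist": 0,"fingers": 30},{"tx": 0,"ty": 0,"tz": 0,"twist": 0,"fingers": 30},{"tx": 0,"ty": 0,"tz": 0,"twist": 0,"fingers": 30}]}}

```text
time_s: 9.38
position: [483.0, -120.0, 153.3]
orientation: [3.142, -0.004, -0.256]
ft_force: [-0.0, 0.5, -0.5]
width: 29.8
```

Run:
```python
from hp import *
p,k=lying(); q,k2=lying("top"); save(p,"side9.png"); save(q,"top9.png"); o=bot.get_obs(); print(o["time_s"],fx(o["position"]),o["ft_force"])
a=cv2.resize(cv2.imread("pics/side9.png")[220:370,240:390],(400,400)); b=cv2.resize(cv2.imread("pics/top9.png")[170:320,180:330],(400,400))
cv2.imwrite("pics/pair9.png",np.hstack([a,b]))
C=cloud(q); print([fx(C[y,x]).round(1) for y,x in ()])
```

```text
side 1991 z 56.8 rect fix [-55.4  -8.9] [109.8  60.3] 0.0 corners [[-110.30000305175781, 21.200000762939453], [-110.30000305175781, -39.099998474121094], [-0.5, -39.099998474121094], [-0.5, 21.200000762939453]]
top 1264 z 58.8 rect fix [-54.5  -9.7] [108.   57.8] 0.1 corners [[-108.5999984741211, 19.200000762939453], [-108.5, -38.70000076293945], [-0.5, -38.599998474121094], [-0.6000000238418579, 19.299999237060547]]
9.4833 [-211.60622706  -10.0985516 ] [ 0.41481738  0.20744834 -1.54864689]
[]
```

View pics/pair9.png

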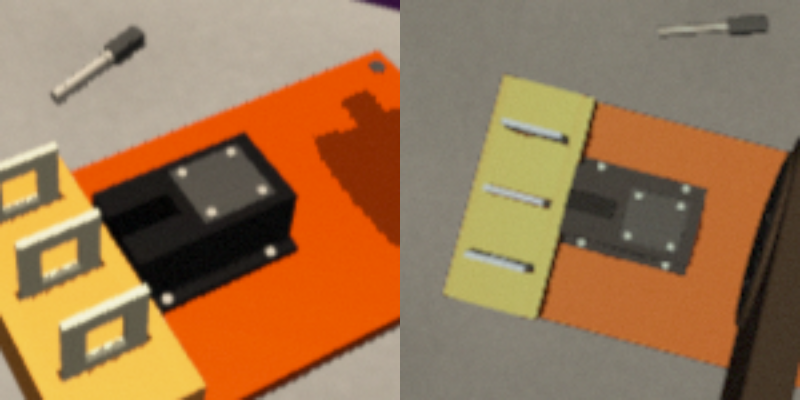

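```bash
python3 -c "
from plant import bot
print(bot.sign_off())"
```

```text
the job is handed in; nothing more can be done
None
```

I tipped the black housing over its heel towards the stand by pushing near the top of its front. I then pushed its lower end along the pad until its top end met the stand, where the force rose to 44 N and it stopped moving. I backed the arm off and handed the job in at about 9.5 s; the sign-off reported no verdict.

**Last checks, both cameras:**
- **Position:** the housing lies on its back with its front face up, 57 to 59 mm above the bench. It covers fixture x from -110 to -0.5 mm. My mask cut off at -0.5 mm, but the full 110 mm length is accounted for, so any gap is about 1 to 2 mm at most, given the calibration.
- **Alignment:** it is square to the stand within about 0.002 rad, and its middle line is at y of about -9 mm.
- **Surroundings:** the gripper is clear of everything. The pin and the three plates look undisturbed in the pictures; I did not measure their movement.

**Failed or disagreed:**
- My first two move calls were refused because rows need all five keys; nothing moved.
- While the gripper stood behind the housing, its fingers merged into the measured outline, so I used only the front edge for those readings.

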